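# Flip the L key and tighten the post clamp

### The arm

A 6-joint arm with a two-finger parallel gripper is mounted at the origin on a cart in front of the work surface, level with it; the furniture and walls round the work are solid. World frame = base frame: x ahead of the robot, y to its left, z up, the work surface at z = 0. Lengths are in m, angles in rad, forces in N, time in s.
With the tool pointing down it reaches from about 0.35 to 0.775 m from the base axis. Payload 5.5 kg.
Tool frame: the origin (TCP) lies midway between the tips of the shut fingers; the grasp point (between the pads) lies 19 mm behind it; z points along the fingers, y is the line along which they close (so a half turn about z gives the same grasp; the last joint's range is limited). The gripper opens to 85 mm and grips with 20 to 120 N. Pads are 22 mm wide; open, the fingers measure 114 mm over their backs; the gripper's body (76 mm by 85 mm) begins 54 mm behind the grasp point. The pads swing forward as they close: fully open they stand 13 mm farther back than shut.
Start: joints at [1.037, 0.313, 0.046, 1.304, 0, 1.431], TCP at [0.221, 0.531, 0.231] pointing down, gripper open.
Joint ranges: [-2.76, 2.76], [-0.86, 1.69], [-1.03, 1.26], [-2.2, 2.34], [-1.47, 1.5], [-3.14, 3.14]. Speed limits (rad/s): [2.57, 2.57, 3.14, 3.14, 3.14, 3.14].

### API

Orientations are given as a unit quaternion [w, x, y, z].
In Python, from workcell import env gives the robot as it stands.
- The arm moves only by the tool move_arm, never from a script. Its argument "targets" is a list of rows, each a list of 3 entries, a list of its own where there are three numbers: the shift along the tool's x, y, z in mm, then the turn, a rotation vector about the tool's x, y, z in units of 10 degrees (1.0 is 10 degrees), then the closure, from -1 (fully open) to 1 (shut). In form: [[[dx, dy, dz], [ax, ay, az], gripper], ...]. A call has 1 to 5 rows; each row is the pose to reach, as a shift and turn from the pose commanded when the call began, along the tool's axes at that moment; what a row does not reach only later rows make up. A row lasts 1/8 s, in which the tool goes at most 62.5 mm and 10.7 degrees, less where a joint would pass 70% of its speed; a pose out of reach is approached as far as the arm can. A call with a gripper value outside its range is refused whole. The fingers move at their own pace and stop on an object; "squeeze" is the grip in N (left out, the last holds). Time passes only in rows, so rows that repeat a pose let the fingers close. It gives the time, the measured TCP pose, the force, the opening and the grip force at its end, in the units of the state.
- env.get_state(): the state, without advancing time (a new reading comes with each control period).
- env.read_camera(name): name is "scene" or "top"; returns a dict with "pixels" (480x640x3 uint8, red, green, blue), "fovy" (degrees; the focal length in pixels is half the picture's height over the tangent of half this angle, whatever the lens; pixels are square), "cx", "cy" (the principal point, pixels), "dist_coeffs" ([k1, k2, p1, p2, k3] as OpenCV has them; the pictures are not rectified), "extrinsics" (4x4, takes a point from world to camera coordinates). Camera axes: x right, y up, looking along -z (the intrinsics and any distortion apply to the point x, -y, -z); pixel columns grow to the right and rows downward; lengths in m; the calibration is good to about 2 mm. A picture is of the moment at which its call begins. There is no depth.
- env.hand_in(): hands the job in; it is judged then, once.
Trained networks look in a picture, given as the dict that the camera call returned (one of the last four; its "shot" number tells which), for a name from the list of things; names that differ only in an ending like _2 or _b are one class to them, and where a whole thing is asked for, a point or a joint stands for the part that bears it (a point fixed in the world has none). Each returns a list of dicts, best first, with "confidence" (0 to 1); they miss things now and then, are a little off and sometimes report something else, mostly with a low value. They report only what shows in the picture. A call takes as long as a camera call. They do not tell look-alikes from the thing itself.
- env.spot_in(thing, picture): "centre" ([x, y, z] in m, in world coordinates, good to about 4 mm: the middle of the surface that is visible of it).
- env.regions_of(thing, picture): "mask" (480x640 bool, what is visible of it).
- env.landmark_of(thing, picture): "centre" ([x, y, z] in m, in world coordinates, good to about 4 mm: a listed point, or the origin of a listed thing).
The state is a dict: "clock": time; "joint_pos": joint angles; "qvel": joint speeds; "tau": joint torques, N m; "tcp_pos": TCP position; "orientation": TCP orientation; "wrist_force": force on the tool from outside, world axes, zero at the start; "ft_torque": the same for the moment, N m; "finger_gap": finger opening in m; "grip_force": force on a finger pad.
Only numpy, scipy, OpenCV 4.12 (cv2) and the standard library are available. Lean on these libraries where they do the work, as an engineer would, in place of code of your own. Each camera call takes 0.05 s, during which the arm holds its last target. There are 200 camera calls.

### The job

Tighten the stiff screw of the post clamp with the large L-shaped key (the small one does not grip). Pick the key up by its long arm, turn it round so that its short arm lies along the slot of the screw's head, lower it fully into the slot with the long arm just in front of the head, level and pointing right as seen from in front. Then press the long arm down near its free end until the screw has turned about 30 degrees; leave the key in the slot and the other things where they are.

Things in the scene. Friction and masses are not known exactly. Their poses are not given: they have to be found in the camera images.
- key_grip (a point): Large L key: plain steel flat bar, 13 mm thick, 34 mm high, standing on edge, 250 g; long arm 170 mm, short arm 95 mm (outer lengths). This point, for gripping, is half-way up on the long arm's centre line, 70 mm from the elbow's outer face. x axis: along the long arm to its free end, 100 mm away; y: the way the short arm points; z up. The short arm's centre line is at x = -63.5 mm.
- key_short_tip (a point): Centre of the end face of the large key's short arm, at x = -63.5, y = +88.5, z = 0 mm from key_grip in its axes; same axes as key_grip. At the start the long arm points roughly away from the robot (within 20 degrees) and the short arm to the left.
- socket (a point): Point on the screw's axis at the front end of its head, 140 mm above the worktop. x axis: level, along the screw away from the robot; y: level, to the left seen from in front; z up. The head is 91 mm long with a slot along x, open above and in front, 23 mm wide and 85 mm long; its floor is 17 mm below the axis, its sides flare to 48 mm wide between 16 and 38 mm above the axis.
- clamp: Post clamp, fixed; axes as socket, origin on the worktop under it. Bare metal split block, 66 x 64 mm, 170 mm high, round a short post ending 180 mm up; its front is 97 mm behind socket. Base plate 150 x 120 x 12 mm, front edge 30 mm behind. In the slot the key's short arm is centred on the screw's axis; long arm 16 mm in front of the head (7 to 25 fits) puts the tip 72 mm in.
- screw (a joint): Angle of the screw, rad: within 0.05 of 0 at the start (slot upright); grows clockwise seen from in front (a long arm pointing right goes down); stop at 0.7. Friction 0.45 N m, so about 2 to 5 N pressed down 120 mm out from its axis; it stays where left. The key has about 18 degrees of play: released, it sags that much and stays in the slot; from there the screw turns with it.
- thin_key_grip (a point): Bystander: a small steel L key, bar 7 mm thick and 20 mm high, arms 110 and 50 mm, standing on edge. The point is on its long arm, 42 mm from the elbow, half-way up; axes as for the large key.
- tape_roll: Bystander: roll of tan tape, 68 mm across, 16 mm high, lying flat. Origin under its centre.
- cutter: Bystander: green box cutter, 110 x 24 x 16 mm, lying flat. Origin under its centre.
Not all that is in view belongs to the job. What is shaped like the part that bears key_grip but green is not meant.

How it is judged:
By the outcome, as a careful person would: the job done as asked, in the order asked, and still so for the second after the job is handed in, with the robot touching nothing.
It also fails if it takes over 58 s, if anything falls off the work surface, if the arm or the gripper's body presses on something with over 40 N, if the wrist force passes 120 N, or if a joint passes its speed limit or range.

## Working session

There is one attempt and no reset: what is moved stays moved. The work goes in short steps, Python scripts to look and compute and a tool call to move; the robot and the scene stay as the last step left them, time stands still between calls to the robot, and variables do not carry over. Pictures are saved under pics/ and viewed, at most 10 in all, crops included, and the job is handed in when it is done.

Besides the shell and the picture viewer there is one more tool, called after "Request:" by a JSON object that holds its "op" and its "data". move_arm: Moves the arm, as the interface text tells. Its arguments: {"type":"object","properties":{"targets":{"type":"array","items":{"type":"array"}},"squeeze":{"type":"number"}},"required":["targets"]}

```bash
mkdir -p pics; ls; cat > h.py <<'E'
import numpy as np, cv2
from workcell import env
from scipy.spatial.transform import Rotation as R
def K(p):
    f=240/np.tan(np.radians(p["fovy"])/2)
    return np.array([[f,0,p["cx"]],[0,f,p["cy"]],[0,0,1.]]),np.array(p["dist_coeffs"],float)
def cvE(p):
    return np.diag([1,-1,-1,1.])@np.array(p["extrinsics"])
def proj(p,X):
    k,d=K(p);E=cvE(p)
    return cv2.projectPoints(np.atleast_2d(np.array(X,float)),cv2.Rodrigues(E[:3,:3])[0],E[:3,3],k,d)[0][:,0]
def plane(p,uv,z):
    k,d=K(p);E=cvE(p)
    n=cv2.undistortPoints(np.array(uv,float).reshape(-1,1,2),k,d)[:,0]
    r=np.c_[n,np.ones(len(n))]@E[:3,:3]; c=-E[:3,:3].T@E[:3,3]
    return c+r*((z-c[2])/r[:,2])[:,None]
def save(p,name,crop=None,s=1):
    im=p["pixels"][:,:,::-1]
    if crop: im=im[crop[1]:crop[3],crop[0]:crop[2]]
    cv2.imwrite(f"pics/{name}.png",cv2.resize(im,None,fx=s,fy=s,interpolation=cv2.INTER_CUBIC))
E
python3 - <<'E'
from h import *
for c in("scene","top"):
    p=env.read_camera(c); save(p,c+"0")
    print(c,-np.array(p["extrinsics"])[:3,:3].T@np.array(p["extrinsics"])[:3,3])
    for t in("key_grip","key_short_tip","socket","clamp","thin_key_grip","tape_roll","cutter"):
        for r in env.landmark_of(t,p)[:3]:
            print(c,t,np.round(r["centre"],3),round(r["confidence"],2),proj(p,r["centre"])[0].round())
print(env.get_state())
E
```

```text
pics
scene [-0.25103975 -1.20818153  0.70035798]
scene key_grip [ 0.44  -0.5    0.022] 0.87 [388. 347.]
scene key_grip [ 0.496 -0.36   0.024] 0.84 [367. 313.]
scene key_short_tip [ 0.535 -0.46   0.018] 0.9 [406. 327.]
scene key_short_tip [ 0.433 -0.262  0.015] 0.57 [324. 308.]
scene socket [0.577 0.13  0.142] 0.59 [288. 213.]
scene clamp [ 0.584  0.128 -0.004] 0.86 [292. 253.]
scene thin_key_grip [ 0.518 -0.222  0.012] 0.66 [340. 294.]
scene tape_roll [ 0.683 -0.194  0.002] 0.59 [378. 277.]
scene cutter [ 0.532  0.27  -0.002] 0.7 [258. 243.]
top [ 0.28652941 -0.10943005  1.33467927]
top key_grip [ 0.493 -0.354  0.022] 0.91 [429. 269.]
top key_grip [ 0.441 -0.507  0.013] 0.65 [488. 292.]
top key_short_tip [ 0.438 -0.264  0.018] 0.96 [393. 289.]
top key_short_tip [ 0.538 -0.457  0.017] 0.84 [468. 254.]
top socket [0.582 0.126 0.137] 0.59 [236. 216.]
top clamp [0.58  0.131 0.001] 0.79 [243. 230.]
top thin_key_grip [ 0.519 -0.225  0.01 ] 0.53 [379. 258.]
top tape_roll [ 0.684 -0.19  -0.001] 0.68 [366. 197.]
top tape_roll [0.578 0.128 0.139] 0.26 [235. 217.]
top cutter [ 0.539  0.276 -0.003] 0.9 [188. 243.]
{'clock': 0.8, 'joint_pos': array([1.03737956e+00, 3.13172201e-01, 4.61420708e-02, 1.30358772e+00,
       8.79865943e-06, 1.43122990e+00]), 'qvel': array([-0.00031526, -0.00029808,  0.00016271, -0.00118108,  0.00038124,
       -0.00074474]), 'tau': array([-7.47123286e-04, -4.80390322e+01,  2.98794812e+01, -1.33654371e-04,
       -2.29305815e-04, -1.30409944e-06]), 'tcp_pos': array([0.22067749, 0.53104017, 0.23135625]), 'orientation': array([2.53111312e-05, 1.95654858e-01, 9.80672814e-01, 8.56841719e-05]), 'wrist_force': array([1.00761027, 0.12974571, 0.03442128]), 'ft_torque': array([0.00104242, 0.01152438, 0.01550871]), 'grip_force': 0.0, 'finger_gap': 0.08548039206010068}
```

View pics/scene0.png

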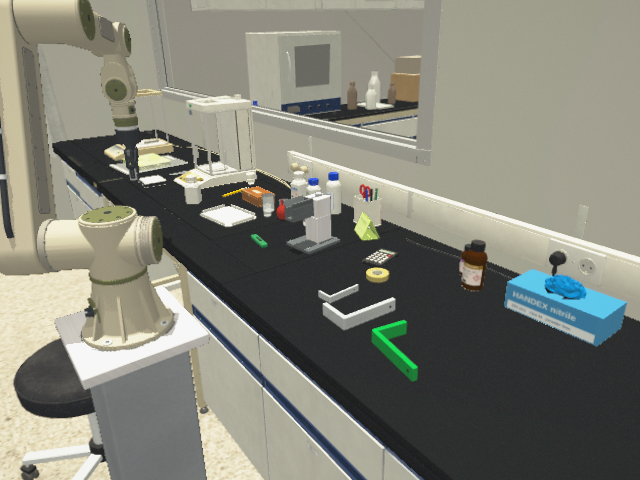

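View pics/top0.png

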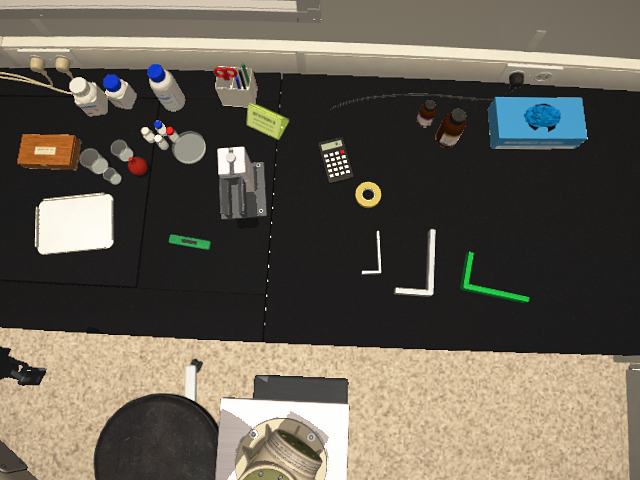

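Candidates: the large steel key (top view elbow ~(432,293), long arm up to (432,230), short arm to (396,291)); the green look-alike (elbow (467,288)); the small steel key (elbow (380,271)). The plain steel, ~170 mm one is the one meant. I'll confirm that in an enlarged crop, together with the clamp.

```bash
python3 - <<'E'
from h import *
from scipy.optimize import minimize
ps=[env.read_camera(c) for c in("top","scene")]
p=ps[0]
a=cv2.resize(p["pixels"][215:310,340:540,::-1],(800,380),interpolation=cv2.INTER_CUBIC)
b=cv2.resize(p["pixels"][130:240,200:290,::-1],(450,550),interpolation=cv2.INTER_CUBIC)
cv2.imwrite("pics/c1.png",a)
c=cv2.resize(ps[1]["pixels"][180:260,270:350,::-1],(350,350),interpolation=cv2.INTER_CUBIC)
b[:0]=0
o=np.zeros((550,800,3),np.uint8);o[:,:450]=b;o[:350,450:]=c
cv2.imwrite("pics/c2.png",o)
# key fit by silhouette
def boxes(x,y,t):
    c,s=np.cos(t),np.sin(t)
    out=[]
    for (x0,x1,y0,y1) in((-.070,.100,-.0065,.0065),(-.070,-.057,-.0065,.0885)):
        P=np.array([[u,v,w] for u in(x0,x1) for v in(y0,y1) for w in(-.017,.017)])
        out.append(np.c_[x+c*P[:,0]-s*P[:,1],y+s*P[:,0]+c*P[:,1],P[:,2]+.017])
    return out
S=8
def sil(p,q):
    m=np.zeros((480,640),np.uint8)
    big=np.zeros((480*4,640*4),np.uint8)
    for b in boxes(*q):
        h=cv2.convexHull(((proj(p,b)+.5)*4*16-8).astype(np.int32))
        cv2.fillConvexPoly(big,h,255,shift=4)
    return cv2.resize(big,(640,480),interpolation=cv2.INTER_AREA)/255.
ms=[]
for p in ps:
    rs=env.regions_of("key_grip",p)
    for r in rs: 
        im=p["pixels"][r["mask"]].astype(int); print(r["confidence"],r["mask"].sum(),im.mean(0).round())
    rs=[r for r in rs if np.ptp(p["pixels"][r["mask"]].mean(0))<40]
    ms.append(rs[0]["mask"].astype(float))
def cost(q,idx=(0,1)):
    return sum(np.abs(sil(ps[i],q)-ms[i]).sum()/ms[i].sum() for i in idx)
for idx in((0,),(1,),(0,1)):
    r=minimize(cost,[.495,-.357,.0],args=(idx,),method="Nelder-Mead",options=dict(initial_simplex=[[.495,-.357,0],[.505,-.357,0],[.495,-.347,0],[.495,-.357,.15]]))
    print(idx,r.x.round(4),r.fun)
for c,p in zip("ts",ps):
    for t in("socket","clamp"):
        for i in env.landmark_of(t,p)[:1]: print(c,t,np.round(i["centre"],4),i["confidence"])
E
```

```text
0.93 716 [ 27. 156.  57.]
0.82 691 [198. 193. 184.]
0.75 1080 [162. 164. 159.]
0.71 1102 [ 29. 149.  63.]
(0,) [ 0.4959 -0.3575 -0.0292] 0.1153485996424619
(1,) [ 0.4922 -0.3526 -0.0242] 0.0633841684822077
(0, 1) [ 0.4952 -0.3569 -0.0295] 0.29798520137003714
t socket [0.5823 0.1305 0.1382] 0.62
t clamp [ 0.5799  0.1297 -0.0034] 0.65
s socket [0.5769 0.1274 0.1403] 0.65
s clamp [ 0.5816  0.1298 -0.0009] 0.97
```

View pics/c1.png

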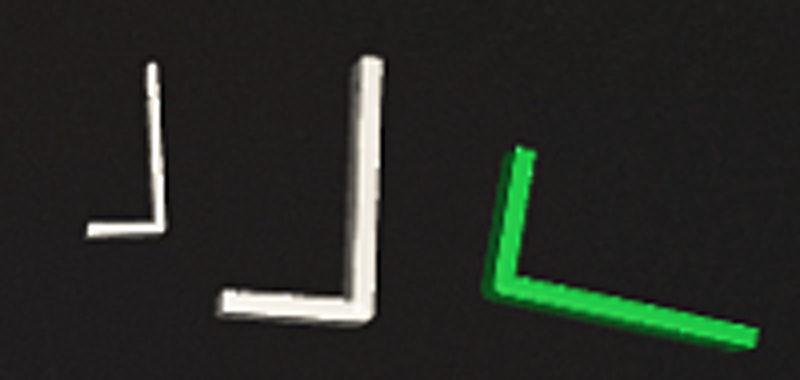

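View pics/c2.png

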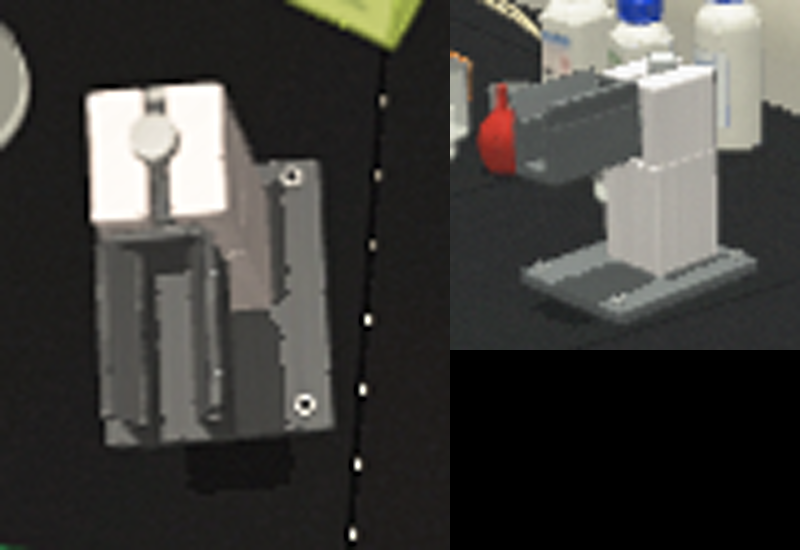

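c1 confirms the key: plain steel, large, elbow at top pixel (432,293), next to the small thin one and the green one. c2 shows the clamp with its slot open toward the robot, and its block top and base plate edges are usable for finding the yaw.

```bash
python3 - <<'E'
from h import *
p=env.read_camera("top")
def pt(l,z): return plane(p,[[200+(u+.5)/5-.5,130+(v+.5)/5-.5] for u,v in l],z)
b=pt([(86,92),(222,84),(228,212),(92,226)],.170); print("block",b.round(4),b.mean(0))
for i,j in((0,3),(1,2)): d=b[i]-b[j];print("yaw side",np.arctan2(d[1],d[0]))
for i,j in((0,1),(3,2)): d=b[i]-b[j];print("yaw face",np.arctan2(-d[0],d[1]))
q=pt([(318,160),(334,428)],.012);d=q[0]-q[1];print("plate right",q,np.arctan2(d[1],d[0]))
q=pt([(290,176),(305,404)],.012);d=q[0]-q[1];print("screws",q,np.arctan2(d[1],d[0]))
print("post",pt([(155,137)],.18))
for z in (.14,.16,.178): 
  q=pt([(158,250),(158,430),(195,250),(207,420)],z);print("slot L/R",z,q.round(4).tolist())
# table dashed line
print(K(p)[0][0,0])
E
```

```text
block [[0.7394 0.1802 0.17  ]
 [0.7459 0.1153 0.17  ]
 [0.6819 0.1072 0.17  ]
 [0.6724 0.171  0.17  ]] [0.70991421 0.14345656 0.17      ]
yaw side 0.13611925452560453
yaw side 0.12572498618695624
yaw face 0.09997357036383812
yaw face 0.1470599665702602
plate right [[0.76680403 0.09054449 0.012     ]
 [0.61890836 0.0714617  0.012     ]] 0.12831976018253546
screws [[0.75713749 0.10492902 0.012     ]
 [0.63124753 0.08762254 0.012     ]] 0.13661675753739433
post [[0.71422642 0.14288946 0.18      ]]
slot L/R 0.14 [[0.6715, 0.1451, 0.14], [0.5823, 0.1375, 0.14], [0.6722, 0.1272, 0.14], [0.5881, 0.1146, 0.14]]
slot L/R 0.16 [[0.6651, 0.1409, 0.16], [0.5773, 0.1334, 0.16], [0.6658, 0.1233, 0.16], [0.5831, 0.1108, 0.16]]
slot L/R 0.178 [[0.6593, 0.137, 0.178], [0.5729, 0.1296, 0.178], [0.6599, 0.1197, 0.178], [0.5785, 0.1074, 0.178]]
521.4941302862989
```

```bash
cat >> h.py <<'E'
SOCK=np.array([.5815,.127,.140]); SYAW=.130
def yawR(yy): # tool down, tool y at world yaw yy
    y=np.array([np.cos(yy),np.sin(yy),0]);z=np.array([0,0,-1.]);return np.c_[np.cross(y,z),y,z]
def go(*ts):
    s=env.get_state();q=s["orientation"];A=R.from_quat([q[1],q[2],q[3],q[0]]).as_matrix()
    print("t",s["clock"],"tcp",s["tcp_pos"].round(4),"F",s["wrist_force"].round(1),"gap",round(s["finger_gap"],4),"j6",s["joint_pos"][5].round(2))
    for pos,yy in ts:
        print((A.T@(np.array(pos)-s["tcp_pos"])*1000).round(1).tolist(),(np.degrees(R.from_matrix(A.T@yawR(yy)).as_rotvec())/10).round(2).tolist())
E
python3 -c "
from h import *
go(([.45,.2,.27],1.54),([.495,-.356,.15],1.54))"
```

```text
t 1.25 tcp [0.2207 0.531  0.2313] F [-0.2 -0.6  0.8] gap 0.0854 j6 1.43
[-338.8, -217.7, -38.7] [0.0, 0.0, -2.08]
[-593.7, -713.9, 81.2] [0.0, 0.0, -2.08]
```

Request:
{"op": "move_arm", "data": {"targets": [[[-170,-110,-39],[0,0,-1],-1],[[-339,-218,-39],[0,0,-2.08],-1],[[-339,-218,-39],[0,0,-2.08],-1],[[-339,-218,-39],[0,0,-2.08],-1],[[-339,-218,-39],[0,0,-2.08],-1]]}}

```text
clock: 1.88
tcp_pos: [0.395, 0.279, 0.2629]
orientation: [0.0, 0.015, 1.0, 0.0]
wrist_force: [-0.5, -0.5, 0.1]
finger_gap: 0.0854
grip_force: 0.0
```

Request:
{"op": "move_arm", "data": {"targets": [[[0,0,0],[0,0,0],-1],[[0,0,0],[0,0,0],-1]]}}

```text
clock: 2.12
tcp_pos: [0.3941, 0.2805, 0.2625]
orientation: [-0.0, 0.016, 1.0, 0.0]
wrist_force: [-0.2, -0.5, -0.1]
finger_gap: 0.0855
grip_force: 0.0
```

```bash
python3 -c "
from h import *
go(([.495,-.356,.15],1.54))"
```

```text
t 2.125 tcp [0.3941 0.2805 0.2625] F [-0.2 -0.5 -0.1] gap 0.0855 j6 0.48
[-121.2, -633.0, 112.2] [0.0, -0.0, -0.01]
```

Request:
{"op": "move_arm", "data": {"targets": [[[-60,-310,0],[0,0,0],-1],[[-60,-310,0],[0,0,0],-1],[[-121,-633,60],[0,0,0],-1],[[-121,-633,60],[0,0,0],-1],[[-121,-633,60],[0,0,0],-1]]}}

```text
clock: 2.75
tcp_pos: [0.4435, -0.0266, 0.2408]
orientation: [0.0, 0.013, 1.0, 0.0]
wrist_force: [1.9, 0.5, -0.5]
finger_gap: 0.0853
grip_force: 0.0
```

```bash
python3 -c "
from h import *
go(([.495,-.356,.09],1.54))"
```

```text
t 2.75 tcp [ 0.4435 -0.0266  0.2408] F [ 1.9  0.5 -0.5] gap 0.0853 j6 -0.21
[-60.2, -328.0, 150.8] [0.0, 0.0, 0.02]
```

Request:
{"op": "move_arm", "data": {"targets": [[[-60,-328,60],[0,0,0],-1],[[-60,-328,100],[0,0,0],-1],[[-60,-328,130],[0,0,0],-1],[[-60,-328,150],[0,0,0],-1],[[-60,-328,150],[0,0,0],-1]]}}

```text
clock: 3.38
tcp_pos: [0.4874, -0.3081, 0.1189]
orientation: [0.0, 0.014, 1.0, 0.0]
wrist_force: [1.2, -0.2, 0.2]
finger_gap: 0.085
grip_force: 0.0
```

Request:
{"op": "move_arm", "data": {"targets": [[[0,0,0],[0,0,0],-1]]}}

```text
clock: 3.5
tcp_pos: [0.4858, -0.3087, 0.116]
orientation: [-0.002, 0.016, 1.0, 0.002]
wrist_force: [-0.5, 1.0, -0.5]
finger_gap: 0.0854
grip_force: 0.0
```

```bash
python3 -c "
from h import *
go(([.495,-.356,.090],1.54),([.495,-.356,.006],1.54))
p=env.read_camera('top');save(p,'t2',(340,200,540,330),4)
for t in ('key_grip','key_short_tip'):
  for r in env.landmark_of(t,p)[:2]: print(t,np.round(r['centre'],4))"
```

```text
t 3.5 tcp [ 0.4858 -0.3087  0.116 ] F [-0.5  1.  -0.5] gap 0.0854 j6 -0.67
[-10.8, -47.1, 25.9] [0.02, -0.02, -0.0]
[-11.1, -47.3, 109.9] [0.02, -0.02, -0.0]
key_grip [ 0.4413 -0.5083  0.0171]
```

View pics/t2.png

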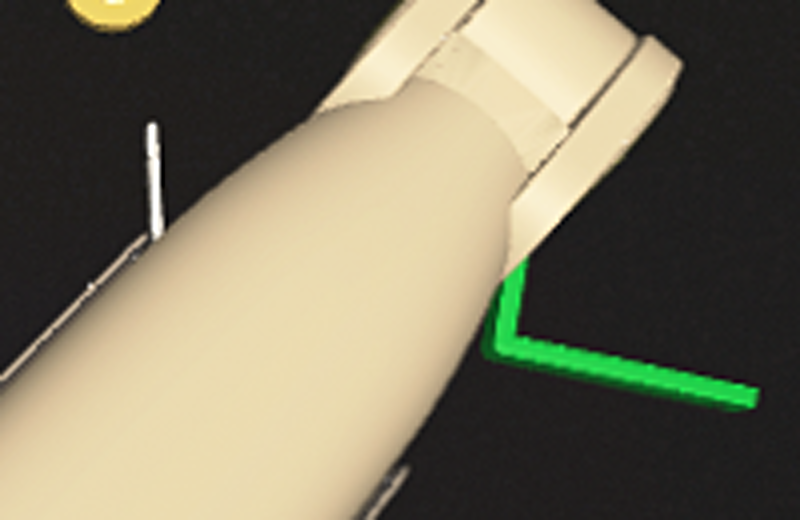

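The arm hides the key from above. The position is known to about 3 mm against ±36 mm of finger clearance, so I'm descending.

Request:
{"op": "move_arm", "data": {"targets": [[[-11,-47,25],[0,0,0],-1],[[-11,-47,50],[0,0,0],-1],[[-11,-47,90],[0,0,0],-1],[[-11,-47,110],[0,0,0],-1],[[-11,-47,110],[0,0,0],-1]]}}

```text
clock: 4.28
tcp_pos: [0.4955, -0.353, 0.0097]
orientation: [-0.001, 0.014, 1.0, 0.001]
wrist_force: [-0.2, -0.3, 0.7]
finger_gap: 0.0854
grip_force: 0.0
```

```bash
python3 -c "
from h import *
go(([.495,-.356,.006],1.54))
p=env.read_camera('scene');save(p,'s2',(290,240,450,360),5)"
```

```text
t 4.275 tcp [ 0.4955 -0.353   0.0097] F [-0.2 -0.3  0.7] gap 0.0854 j6 -0.72
[0.4, -3.0, 3.7] [0.01, -0.01, 0.02]
```

View pics/s2.png

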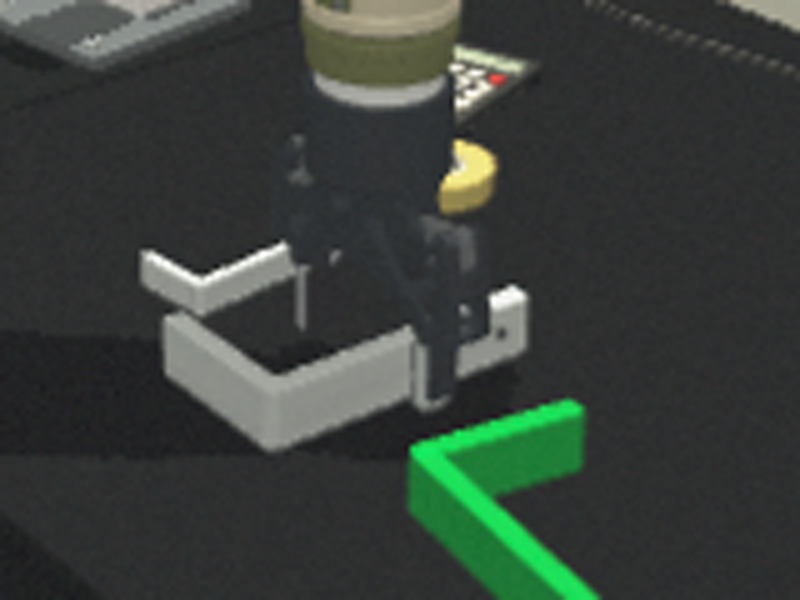

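The fingers straddle the long arm, with the right finger at crop (435,390) and the free end at (520,340). Closing now.

Request:
{"op": "move_arm", "data": {"targets": [[[0,-3,3],[0,0,0],1],[[0,-3,3],[0,0,0],1],[[0,-3,3],[0,0,0],1],[[0,-3,3],[0,0,0],1],[[0,-3,3],[0,0,0],1]], "squeeze": 90}}

```text
clock: 4.95
tcp_pos: [0.4956, -0.3589, 0.0075]
orientation: [0.0, 0.015, 1.0, -0.0]
wrist_force: [-0.9, 1.2, 5.0]
finger_gap: 0.0115
grip_force: 90.2
```

Request:
{"op": "move_arm", "data": {"targets": [[[0,0,0],[0,0,0],1],[[0,0,0],[0,0,0],1],[[0,0,0],[0,0,0],1]]}}

```text
clock: 5.32
tcp_pos: [0.4956, -0.3589, 0.0074]
orientation: [0.0, 0.015, 1.0, -0.0]
wrist_force: [0.3, 1.6, 6.3]
finger_gap: 0.0117
grip_force: 90.3
```

```bash
python3 -c "
from h import *
go(([.495,-.356,.17],1.54));print(env.get_state()['grip_force'])"
```

```text
t 5.325 tcp [ 0.4956 -0.3589  0.0074] F [0.3 1.6 6.3] gap 0.0117 j6 -0.73
[0.6, 2.8, -162.6] [-0.0, 0.0, -0.0]
90.26952624320984
```

Request:
{"op": "move_arm", "data": {"targets": [[[0,0,-60],[0,0,0],1],[[0,0,-120],[0,0,0],1],[[0,0,-180],[0,0,0],1],[[0,0,-230],[0,0,0],1],[[0,0,-230],[0,0,0],1]]}}

```text
clock: 5.95
tcp_pos: [0.497, -0.3605, 0.2414]
orientation: [0.003, 0.015, 1.0, -0.003]
wrist_force: [0.6, 0.7, -2.3]
finger_gap: 0.0115
grip_force: 89.3
```

```bash
cat >> h.py <<'E'
def sp(x,y,z): # socket frame (mm) -> world
    c,s=np.cos(SYAW),np.sin(SYAW)
    return SOCK+np.array([c*x-s*y,s*x+c*y,z])/1000
E
python3 -c "
from h import *
print(env.get_state()['grip_force'],sp(-16.5,-63.5,0))
t=sp(-16.5,-63.5,0);t[2]=.24
go((t,.13))"
```

```text
89.3349015712738 [0.573371   0.06189686 0.14      ]
t 5.95 tcp [ 0.497  -0.3605  0.2414] F [ 0.6  0.7 -2.3] gap 0.0115 j6 -0.73
[-63.3, 424.5, -0.6] [-0.0, 0.05, 8.08]
```

Request:
{"op": "move_arm", "data": {"targets": [[[-10,50,0],[0,0,0.9],1],[[-20,95,0],[0,0,1.8],1],[[-30,140,0],[0,0,2.7],1],[[-40,185,0],[0,0,3.6],1],[[-50,230,0],[0,0,4.5],1]]}}

```text
clock: 6.58
tcp_pos: [0.5516, -0.1287, 0.2345]
orientation: [-0.002, 0.399, 0.917, -0.0]
wrist_force: [1.3, -0.3, -2.6]
finger_gap: 0.011
grip_force: 89.2
```

```bash
python3 -c "
from h import *
t=sp(-16.5,-63.5,0);t[2]=.24
go((t,.13))"
```

```text
t 6.575 tcp [ 0.5516 -0.1287  0.2345] F [ 1.3 -0.3 -2.6] gap 0.011 j6 0.45
[124.8, 145.7, -5.4] [-0.02, -0.01, 3.55]
```

Request:
{"op": "move_arm", "data": {"targets": [[[30,35,-5],[0,0,0.9],1],[[65,75,-5],[0,0,1.8],1],[[95,110,-5],[0,0,2.7],1],[[125,146,-5],[0,0,3.55],1],[[125,146,-5],[0,0,3.55],1]]}}

```text
clock: 7.2
tcp_pos: [0.5721, 0.0637, 0.2395]
orientation: [-0.002, 0.656, 0.755, -0.001]
wrist_force: [0.8, -0.4, -2.6]
finger_gap: 0.0115
grip_force: 89.2
```

Request:
{"op": "move_arm", "data": {"targets": [[[0,0,0],[0,0,0],1],[[0,0,0],[0,0,0],1],[[0,0,0],[0,0,0],1]]}}

```text
clock: 7.58
tcp_pos: [0.5731, 0.0595, 0.2417]
orientation: [-0.0, 0.658, 0.753, -0.0]
wrist_force: [-0.1, -0.0, -3.6]
finger_gap: 0.0115
grip_force: 89.2
```

```bash
python3 -c "
from h import *
t=sp(-16.5,-63.5,0);t[2]=.24
go((t,.13))
for c in ('top','scene'):
  p=env.read_camera(c)
  if c=='top': a=cv2.resize(p['pixels'][140:290,190:320,::-1],(390,450),interpolation=2)
  else: b=cv2.resize(p['pixels'][150:270,260:360,::-1],(375,450),interpolation=2); cv2.imwrite('pics/pl.png',np.hstack([a,b]))
  for t in ('key_grip','key_short_tip','socket'):
    for r in env.landmark_of(t,p)[:2]: print(c,t,np.round(r['centre'],4),r['confidence'])
"
```

```text
t 7.575 tcp [0.5731 0.0595 0.2417] F [-0.1 -0.  -3.6] gap 0.0115 j6 1.4
[2.3, 0.6, 1.7] [-0.0, -0.0, 0.02]
top key_grip [ 0.4376 -0.5053  0.0149] 0.72
top key_grip [0.5716 0.0652 0.2528] 0.57
top key_short_tip [ 0.5385 -0.4583  0.0181] 0.55
top socket [0.5814 0.1303 0.1405] 0.43
scene key_grip [ 0.4416 -0.5013  0.0163] 0.93
scene key_grip [0.5729 0.0615 0.2545] 0.69
scene key_short_tip [ 0.5357 -0.4575  0.0162] 0.68
scene key_short_tip [0.6529 0.1397 0.2449] 0.62
scene socket [0.577  0.13   0.1392] 0.77
```

View pics/pl.png

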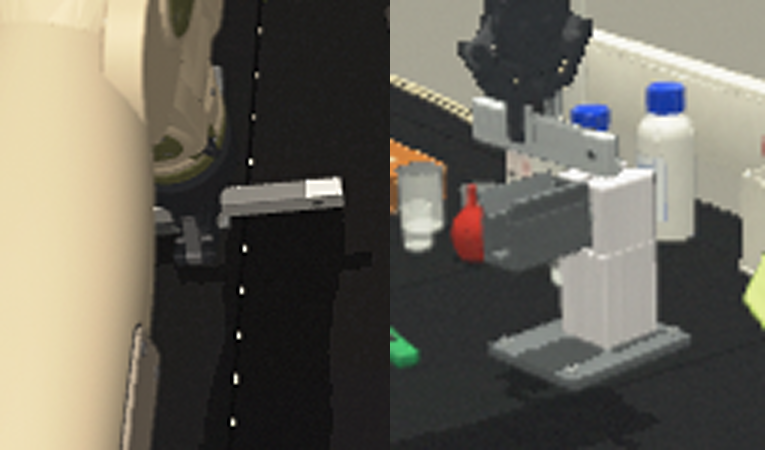

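```bash
python3 - <<'E'
from h import *
s=env.get_state();t=s["tcp_pos"]
ps=env.read_camera("scene");pt=env.read_camera("top")
yy=.13;ky=np.array([np.cos(yy),np.sin(yy),0]);kx=np.array([np.sin(yy),-np.cos(yy),0])
C=t+[0,0,.0096]
def w(a,b,c,o): return C+kx*(a+o)/1000+ky*b/1000+np.array([0,0,c/1000])
for o in(-4,0,4):
    print(o,"scene freeTop/Bot front, elbowTop/Bot",proj(ps,[w(100,-6.5,17,o),w(100,-6.5,-17,o),w(-70,-6.5,17,o),w(-70,-6.5,-17,o)]).round(1).tolist(),"top end L/R",proj(pt,[w(100,6.5,17,o),w(100,-6.5,17,o)]).round(1).tolist())
q=lambda u,v:(260+(u-390+.5)/3.75-.5,150+(v+.5)/3.75-.5)
print([np.round(q(*a),1).tolist() for a in((619,137),(617,173),(475,97),(474,133))],"top",[(190+u/3-.5,140+v/3-.5) for u,v in((342,178),(344,207))])
p=ps["pixels"];
m=[r for r in env.regions_of("key_grip",ps) if np.ptp(p[r["mask"]].mean(0))<40]
if m:
    ys,xs=np.nonzero(m[0]["mask"]);print("mask ext",xs.min(),xs.max(),ys.min(),ys.max())
for tpc in("key_grip","key_short_tip"):
  for r in env.landmark_of(tpc,ps)[:2]: print(tpc,np.round(r["centre"],4),"pred",w(0,0,0,0) if tpc=="key_grip" else w(-63.5,88.5,0,0))
E
```

```text
-4 scene freeTop/Bot front, elbowTop/Bot [[317.0, 186.4], [317.2, 197.5], [280.3, 175.9], [280.8, 186.3]] top end L/R [[300.5, 199.4], [301.0, 205.3]]
0 scene freeTop/Bot front, elbowTop/Bot [[317.9, 186.7], [318.2, 197.8], [281.1, 176.1], [281.6, 186.5]] top end L/R [[302.4, 199.2], [302.9, 205.1]]
4 scene freeTop/Bot front, elbowTop/Bot [[318.9, 187.0], [319.1, 198.1], [281.9, 176.4], [282.4, 186.8]] top end L/R [[304.3, 199.1], [304.7, 205.0]]
[[320.7, 186.2], [320.2, 195.8], [282.3, 175.5], [282.0, 185.1]] top [(303.5, 198.83333333333334), (304.1666666666667, 208.5)]
mask ext 282 320 175 196
key_grip [0.5714 0.0577 0.2517] pred [0.57317233 0.06058577 0.2516143 ]
key_grip [ 0.4389 -0.4998  0.0176] pred [0.57317233 0.06058577 0.2516143 ]
key_short_tip [0.6528 0.1395 0.2504] pred [0.65269379 0.13502257 0.2516143 ]
key_short_tip [ 0.536  -0.4582  0.014 ] pred [0.65269379 0.13502257 0.2516143 ]
```

Level and oriented correctly, so I'm lowering in stages and watching the force.

Request:
{"op": "move_arm", "data": {"targets": [[[2,0.5,15],[0,0,0],1],[[2,0.5,30],[0,0,0],1],[[2,0.5,45],[0,0,0],1],[[2,0.5,60],[0,0,0],1],[[2,0.5,60],[0,0,0],1]]}}

```text
clock: 8.85
tcp_pos: [0.5722, 0.0628, 0.18]
orientation: [-0.001, 0.658, 0.753, -0.001]
wrist_force: [-0.2, -0.2, -1.2]
finger_gap: 0.0114
grip_force: 89.2
```

Request:
{"op": "move_arm", "data": {"targets": [[[0,0,5],[0,0,0],1],[[0,0,10],[0,0,0],1],[[0,0,15],[0,0,0],1],[[0,0,20],[0,0,0],1],[[0,0,20],[0,0,0],1]]}}

```text
clock: 9.48
tcp_pos: [0.573, 0.0627, 0.1614]
orientation: [-0.0, 0.658, 0.753, -0.0]
wrist_force: [0.9, -0.3, -2.3]
finger_gap: 0.0115
grip_force: 89.2
```

```bash
python3 -c "
from h import *
t=sp(-16.5,-63.5,-9.6)
go((t,.13));print(env.get_state()['ft_torque'])"
```

```text
t 9.475 tcp [0.573  0.0627 0.1614] F [ 0.9 -0.3 -2.3] gap 0.0115 j6 1.41
[-0.9, 0.3, 31.0] [-0.0, -0.0, 0.03]
[-0.02607085  0.03678409  0.01538802]
```

Request:
{"op": "move_arm", "data": {"targets": [[[-1,0,6],[0,0,0],1],[[-1,0,12],[0,0,0],1],[[-1,0,18],[0,0,0],1],[[-1,0,23],[0,0,0],1],[[-1,0,23],[0,0,0],1]]}}

```text
clock: 10.1
tcp_pos: [0.5731, 0.0618, 0.1383]
orientation: [-0.0, 0.658, 0.753, -0.0]
wrist_force: [-0.2, -0.4, -2.5]
finger_gap: 0.0115
grip_force: 89.2
```

Request:
{"op": "move_arm", "data": {"targets": [[[0,0,3],[0,0,0],1],[[0,0,6],[0,0,0],1],[[0,0,6],[0,0,0],1]]}}

```text
clock: 10.48
tcp_pos: [0.5734, 0.0618, 0.1327]
orientation: [-0.0, 0.658, 0.753, -0.0]
wrist_force: [0.0, -0.1, -1.6]
finger_gap: 0.0116
grip_force: 89.2
```

```bash
python3 -c "
from h import *
t=sp(-16.5,-63.5,-9.6)
go((t,.13));print(env.get_state()['ft_torque'])
for c in ('top','scene'):
  p=env.read_camera(c)
  if c=='top': a=cv2.resize(p['pixels'][140:290,190:320,::-1],(390,450),interpolation=2)
  else: b=cv2.resize(p['pixels'][160:270,270:370,::-1],(409,450),interpolation=2); cv2.imwrite('pics/pl2.png',np.hstack([a,b]))
"
```

```text
t 10.475 tcp [0.5734 0.0618 0.1327] F [ 0.  -0.1 -1.6] gap 0.0116 j6 1.4
[0.1, 0.0, 2.3] [-0.0, -0.0, 0.03]
[-0.02536017  0.04844604 -0.00100202]
```

View pics/pl2.png

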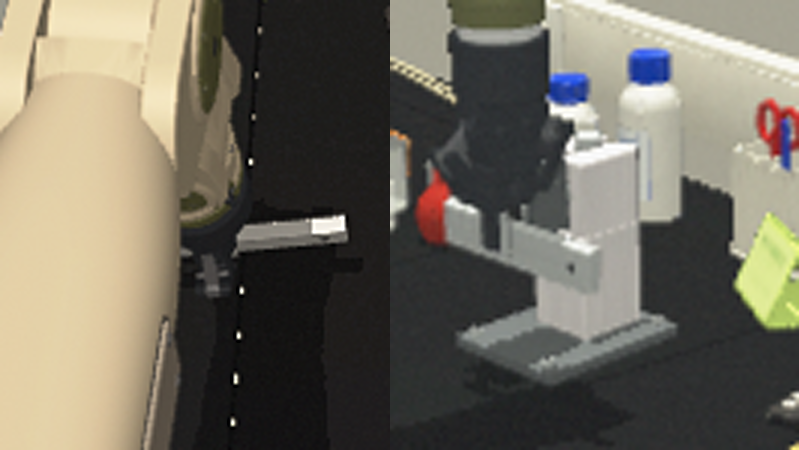

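The key's short arm is in the slot and the long arm is level, pointing right. Lowering until it touches the floor.

Request:
{"op": "move_arm", "data": {"targets": [[[0,0,1],[0,0,0],1],[[0,0,2],[0,0,0],1],[[0,0,3],[0,0,0],1],[[0,0,3],[0,0,0],1]]}}

```text
clock: 11.08
tcp_pos: [0.5737, 0.0617, 0.1304]
orientation: [0.0, 0.658, 0.753, 0.0]
wrist_force: [-1.6, -0.1, 2.3]
finger_gap: 0.0113
grip_force: 89.9
```

```bash
python3 -c "
from h import *
go((sp(-16.5,-63.5,-9.6),.13));print(env.get_state()['ft_torque'])"
```

```text
t 11.075 tcp [0.5737 0.0617 0.1304] F [-1.6 -0.1  2.3] gap 0.0113 j6 1.4
[0.2, -0.3, 0.0] [0.0, 0.0, 0.03]
[0.02729926 0.25943582 0.0183184 ]
```

Request:
{"op": "move_arm", "data": {"targets": [[[0,0,0],[0,0,0],0.2],[[0,0,0],[0,0,0],0.2],[[0,0,0],[0,0,0],0.2],[[0,0,0],[0,0,0],0.2]], "squeeze": 20}}

```text
clock: 11.58
tcp_pos: [0.5736, 0.0618, 0.1299]
orientation: [0.0, 0.658, 0.753, 0.0]
wrist_force: [0.0, 0.0, 0.2]
finger_gap: 0.0342
grip_force: 0.0
```

Request:
{"op": "move_arm", "data": {"targets": [[[0,0,-15],[0,0,0],0.2],[[0,0,-40],[0,0,0],0.2],[[0,0,-80],[0,0,0],0.2],[[0,0,-80],[0,0,0],1],[[0,0,-80],[0,0,0],1]]}}

```text
clock: 12.2
tcp_pos: [0.5737, 0.0618, 0.2104]
orientation: [0.0, 0.658, 0.753, 0.0]
wrist_force: [0.1, 0.1, -1.2]
finger_gap: 0.0003
grip_force: 0.0
```

```bash
cat >> h.py <<'E'
def view(name):
  p=env.read_camera('scene');b=cv2.resize(p['pixels'][170:290,270:370,::-1],(500,600),interpolation=2); cv2.imwrite(f'pics/{name}.png',b);return p
from scipy.optimize import minimize
def keyboxes(dx,th,lat=0):
  # socket frame: arm pivoted about screw axis, angle th clockwise
  out=[]
  for (x0,x1,s0,s1) in((dx-6.5,dx+6.5,-6.5,163.5),(dx-6.5,dx+88.5,-6.5,6.5)):
    out.append(np.array([sp(x,-(lat+s*np.cos(th)+h*np.sin(th)),-s*np.sin(th)+h*np.cos(th)) for x in(x0,x1) for s in(s0,s1) for h in(-17,17)]))
  return out
E
python3 -c "
from h import *
go((sp(-16.5,-130,60),.13))
p=view('rel')
for d in (0,18,25): 
  print(d,proj(p,np.array([sp(x,-(163.5*np.cos(np.radians(d))+h*np.sin(np.radians(d))),-163.5*np.sin(np.radians(d))+h*np.cos(np.radians(d))) for x in(-23,-10) for h in(-17,17)])).round(1).tolist())"
```

```text
t 12.2 tcp [0.5737 0.0618 0.2104] F [ 0.1  0.1 -1.2] gap 0.0003 j6 1.4
[-66.3, -0.6, 10.4] [0.01, 0.0, 0.03]
0 [[318.8, 232.6], [318.5, 222.2], [321.8, 231.5], [321.6, 221.1]]
18 [[316.2, 246.4], [318.3, 237.7], [319.2, 245.2], [321.3, 236.5]]
25 [[314.3, 250.8], [317.2, 243.0], [317.3, 249.6], [320.3, 241.8]]
```

View pics/rel.png

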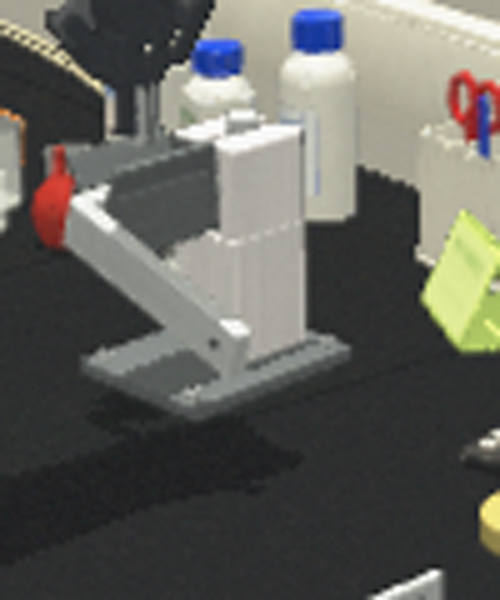

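The key sagged about 17° and stayed in the slot, with its free end at about px (315,240). I'll fit the angle as a baseline and work out the press pose.

```bash
cat >> h.py <<'E'
def fit(p,th0=.3):
  m=[r for r in env.regions_of("key_grip",p) if np.ptp(p["pixels"][r["mask"]].mean(0))<40 and abs(np.nonzero(r["mask"])[1].mean()-302)<25]
  if not m: print("no mask");return
  m=m[0]["mask"].astype(float)
  def cost(q):
    big=np.zeros((1920,2560),np.uint8)
    b=keyboxes(q[0]*10,q[1],q[2]*10)[0]+[0,0,q[3]/100]
    cv2.fillConvexPoly(big,cv2.convexHull(((proj(p,b)+.5)*64-8).astype(np.int32)),255,shift=4)
    return np.abs(cv2.resize(big,(640,480),interpolation=cv2.INTER_AREA)/255.-m).sum()/m.sum()
  x0=np.array([-1.65,th0,0,0]);r=minimize(cost,x0,method="Nelder-Mead",options=dict(initial_simplex=np.vstack([x0]+[x0+.3*np.eye(4)[i] for i in range(4)])))
  print("fit dx,deg,lat,dz",r.x[0]*10,np.degrees(r.x[1]),r.x[2]*10,r.x[3]*10,"cost",r.fun)
E
python3 -c "
from h import *
p=env.read_camera('scene');fit(p);fit(p,.5)
go((sp(-16.5,-129,10),.13))"
```

```text
fit dx,deg,lat,dz -16.69169392590223 19.02043332444305 -0.5663629542238304 1.472055967371392 cost 0.13778507110998908
fit dx,deg,lat,dz -15.953783216795136 19.476533048079272 -5.434170653958969 3.666443777798885 cost 0.13045527223765044
t 12.4 tcp [0.5728 0.0618 0.2089] F [ 0.7 -0.5 -0.4] gap -0.0004 j6 1.4
[-65.5, 0.3, 58.9] [-0.01, -0.0, 0.03]
```

Request:
{"op": "move_arm", "data": {"targets": [[[-40,0,0],[0,0,0],1],[[-75,0,10],[0,0,0],1],[[-75,0,40],[0,0,0],1],[[-75,0,75],[0,0,0],1],[[-75,0,75],[0,0,0],1]]}}

```text
clock: 13.02
tcp_pos: [0.5808, -0.0123, 0.1315]
orientation: [-0.003, 0.658, 0.753, -0.002]
wrist_force: [0.0, 0.2, 0.0]
finger_gap: 0.0002
grip_force: 0.0
```

Request:
{"op": "move_arm", "data": {"targets": [[[0,0,5],[0,0,0],1],[[0,0,10],[0,0,0],1],[[0,0,15],[0,0,0],1],[[0,0,20],[0,0,0],1],[[0,0,20],[0,0,0],1]]}}

```text
clock: 13.65
tcp_pos: [0.5839, -0.0125, 0.115]
orientation: [0.0, 0.658, 0.753, 0.0]
wrist_force: [0.4, 0.5, 0.9]
finger_gap: -0.0003
grip_force: 0.5
```

```bash
cat >> h.py <<'E'
def press():
  ts=[]
  for d in(30,40,45,50):
    a=np.radians(d);ts.append((sp(-16.5,-(130*np.cos(a)+17*np.sin(a)+11),-130*np.sin(a)+17*np.cos(a)),.13))
  go(*ts)
  s=env.get_state();d=s["tcp_pos"]-SOCK;r=-(-np.sin(SYAW)*d[0]+np.cos(SYAW)*d[1])*1000-11;z=d[2]*1000
  # angle: z cos + r sin = 17
  print("implied key angle",np.degrees(np.arctan2(-z,r)+np.arcsin(17/np.hypot(r,z))))
E
python3 -c "
from h import *
press();fit(env.read_camera('scene'),.35)"
```

```text
t 13.65 tcp [ 0.5839 -0.0125  0.115 ] F [0.4 0.5 0.9] gap -0.0003 j6 1.28
[6.6, -0.7, 25.2] [0.0, -0.0, 0.03]
[17.1, -0.7, 45.5] [0.0, -0.0, 0.03]
[23.7, -0.7, 54.9] [0.0, -0.0, 0.03]
[31.1, -0.6, 63.6] [0.0, -0.0, 0.03]
implied key angle 18.609553072760246
fit dx,deg,lat,dz -16.803692181513078 20.14100396633152 -4.247799403158195 5.80480064685302 cost 0.15869002920317063
```

Contact is at about 18.6°, as expected. Pressing along the arc.

Request:
{"op": "move_arm", "data": {"targets": [[[1,0,7],[0,0,0],1],[[3,0,14],[0,0,0],1],[[5,0,20],[0,0,0],1],[[7,0,25],[0,0,0],1],[[7,0,25],[0,0,0],1]]}}

```text
clock: 14.38
tcp_pos: [0.5825, -0.0056, 0.0893]
orientation: [-0.0, 0.658, 0.753, -0.0]
wrist_force: [-0.1, 0.2, 1.0]
finger_gap: -0.0
grip_force: 0.6
```

```bash
python3 -c "
from h import *
press();fit(env.read_camera('scene'),.5)"
```

```text
t 14.375 tcp [ 0.5825 -0.0056  0.0893] F [-0.1  0.2  1. ] gap -0.0 j6 1.29
[-0.5, -0.3, -0.4] [-0.0, 0.0, 0.03]
[10.1, -0.2, 19.9] [-0.0, 0.0, 0.03]
[16.7, -0.2, 29.2] [-0.0, 0.0, 0.03]
[24.0, -0.1, 38.0] [-0.0, 0.0, 0.03]
implied key angle 30.254250246977627
fit dx,deg,lat,dz -16.19023396740249 31.022325068783267 -2.0873961145744024 2.09072997531166 cost 0.18741830065359477
```

Request:
{"op": "move_arm", "data": {"targets": [[[3,0,7],[0,0,0],1],[[7,0,14],[0,0,0],1],[[10,0,20],[0,0,0],1],[[14,0,25],[0,0,0],1],[[17,0,29],[0,0,0],1]]}}

```text
clock: 15.1
tcp_pos: [0.5802, 0.0113, 0.0604]
orientation: [0.0, 0.658, 0.753, -0.0]
wrist_force: [0.1, -3.9, 1.0]
finger_gap: -0.0001
grip_force: 1.6
```

Request:
{"op": "move_arm", "data": {"targets": [[[2,0,2],[0,0,0],1],[[5,0,6],[0,0,0],1],[[5,0,6],[0,0,0],1]]}}

```text
clock: 15.48
tcp_pos: [0.5795, 0.0166, 0.0546]
orientation: [-0.0, 0.658, 0.753, 0.0]
wrist_force: [-0.0, -2.7, 0.9]
finger_gap: 0.0001
grip_force: 0.9
```

```bash
python3 -c "
from h import *
press();fit(env.read_camera('scene'),.8)"
```

```text
t 15.475 tcp [0.5795 0.0166 0.0546] F [-0.  -2.7  0.9] gap 0.0001 j6 1.33
[-22.9, -0.3, -35.1] [-0.0, -0.0, 0.03]
[-12.3, -0.2, -14.9] [-0.0, -0.0, 0.03]
[-5.7, -0.2, -5.5] [-0.0, -0.0, 0.03]
[1.6, -0.2, 3.3] [-0.0, -0.0, 0.03]
implied key angle 48.51691382798442
fit dx,deg,lat,dz -18.658775220627042 48.570543245371695 -0.8048992848359469 2.7960725790363616 cost 0.3363451686981098
```

The screw has turned about 30°. Retreating to the right and up, then checking.

Request:
{"op": "move_arm", "data": {"targets": [[[-8,0,-4],[0,0,0],1],[[-20,0,-25],[0,0,0],1],[[-30,0,-70],[0,0,0],1],[[-40,0,-130],[0,0,0],1],[[-50,0,-180],[0,0,0],1]]}}

```text
clock: 16.2
tcp_pos: [0.5866, -0.0337, 0.2376]
orientation: [0.0, 0.658, 0.753, 0.001]
wrist_force: [1.0, -0.3, -0.5]
finger_gap: -0.0003
grip_force: 0.0
```

Request:
{"op": "move_arm", "data": {"targets": [[[-60,0,-20],[0,0,0],1],[[-100,0,-20],[0,0,0],1],[[-100,0,-20],[0,0,0],1]]}}

```text
clock: 16.58
tcp_pos: [0.6002, -0.1354, 0.2551]
orientation: [0.0, 0.659, 0.752, 0.0]
wrist_force: [0.3, 0.4, -0.8]
finger_gap: -0.0001
grip_force: 0.0
```

```bash
python3 -c "
from h import *
go()
p=view('end');fit(p,.8)
for t in('thin_key_grip','tape_roll','cutter'):
  for r in env.landmark_of(t,p)[:1]: print(t,np.round(r['centre'],3))"
```

```text
t 16.575 tcp [ 0.6002 -0.1354  0.2551] F [ 0.3  0.4 -0.8] gap -0.0001 j6 1.09
fit dx,deg,lat,dz -18.647036580857982 47.43161250696348 0.1763669421744994 1.9937598860667574 cost 0.14283411994934958
thin_key_grip [ 0.518 -0.226  0.011]
tape_roll [ 0.683 -0.193  0.003]
cutter [ 0.535  0.271 -0.002]
```

View pics/end.png

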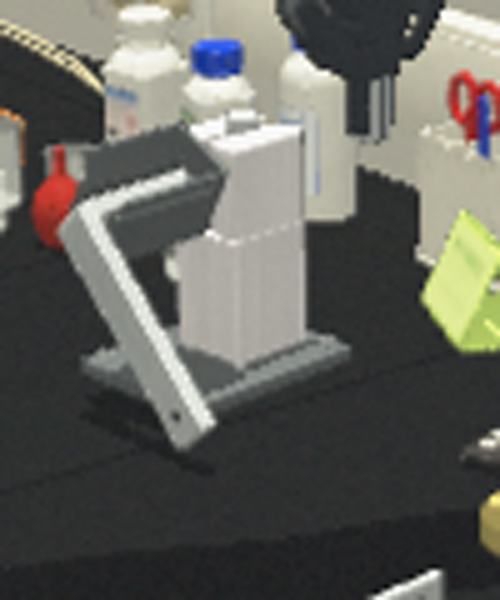

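The key stays in the slot with its free end at about crop (190,430). It sits at 47–48.5°, so the screw has turned about 29° beyond the 19° sag. The bystanders have not moved, so I'm handing in.

```bash
python3 -c "
from workcell import env
print(env.hand_in())"
```

```text
the job is handed in; nothing more can be done
None
```

The screw turned about 29° with the large key, measured from the camera image; the key is still in the slot, the three listed bystanders are where they were, the arm is clear, and the job was handed in at about 17 s without a verdict being reported.

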